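Stop the shaker and uncouple its drive rod

TASK

The carriage of the bench shaker has to come off. First press the black mushroom stop button on the drive hood all the way in until it stays latched, and leave it latched. Then pull the upright handle of the coupler's latch sideways against its spring, away from the coupler, lift the coupler end of the connecting rod off the ball stud on the crank until the coupler is well clear, at least 5 cm above its place on the ball, and finish while still holding it raised there and steady; leave the things standing round the shaker where they are and the bottles on its carriage standing.

Things in the scene. Friction and masses are not known exactly. Their poses are not given: they have to be found in the camera images.
- shaker: Bench reciprocating shaker, fixed: a low white base 180 x 470 x 45 mm (its x, y, z) with a white drive hood 56 mm higher at its +y end and a carriage with two red-capped bottles standing between its bars (tops 185 mm over the worktop) near its -y end. Origin: centre of the base's underside on the worktop. Its y axis runs along the machine from carriage to hood, its -x side faces the operator, z is up. It stands anywhere on the bench with some yaw.
- stop_button (a joint): Travel of the mushroom stop button, m: 0 out, 0.008 fully in. A spring detent: it takes about 4 N to start it moving down, past half way it snaps in and stays in.
- stop_top (a point): Centre of the top of the mushroom stop button, a black domed cap 40 mm across on top of the drive hood (the nearer of the two buttons to the operator's side; the flush button with the steel ring behind it is the start button and is not used). At x = -30, y = 177 mm of the shaker; 132 mm over the worktop when out; it goes straight down.
- ball (a point): Centre of the steel ball, 22 mm in diameter, on the stud that stands on the crank disc; fixed, at x = 0, y = 53, z = 84 mm of the shaker. The coupler sits over it.
- socket (a point): Point of the coupler (a dark steel block 40 x 40 mm, 36 mm high, at the end of the connecting rod) that lies at the ball's centre when coupled; the coupler's top is 24 mm above it.
- conn_rod (a joint): Angle of the connecting rod about its hinge on the carriage, rad: 0 lying coupled on the ball, grows as the coupler end is lifted, stop at 0.75. It falls back by its own weight (rod and latch about 0.36 kg in all). The latch fork under the ball prevents lifting until it is pulled clear.
- rod_hinge (a point): Centre of the rod's hinge on the carriage, 148 mm from the socket toward the carriage, same height as the ball. The hinge axis is the shaker's x axis; lifting swings the coupler up and toward the carriage. The carriage slides freely (about 1.5 N friction) along the shaker's y, by up to 40 mm toward the crank and 25 mm away from it, when the coupler is off the ball.
- latch (a joint): Travel of the coupler's latch, m: 0 closed (fork under the ball), grows as it is pulled sideways out of the coupler toward the shaker's -x (the operator's side), stop at 0.020. The fork is clear of the ball from 0.0125 on; the spring pulls back with 3 N closed and 8 N at the stop. The latch rides up with the rod, so rod and latch can be raised by its handle.
- latch_grip (a point): Middle of the grip of the latch handle: an upright black round post 16 mm in diameter with a slightly wider lip (19 mm) at its top, 23 mm above this point, and a collar (21 mm) 17 mm below it. When coupled this point is at x = -36, y = 53, z = 131 mm of the shaker, i.e. 23 mm above the coupler's top and 36 mm to the operator's side of the ball; the post tilts with the rod.
- bottle_a_center (a point): Half-way up a red-capped bottle (48 mm wide, 111 mm high) standing loose on the carriage between its two bars, on the operator's side.
- bottle_b_center (a point): Half-way up the same kind of bottle beside it, on the far side of the carriage.
- wash_center (a point): Half-way up a white wash bottle (76 mm wide, 234 mm high), loose, behind the carriage end of the shaker.
- beaker_center (a point): Half-way up a 71 mm wide, 93 mm high beaker, loose, behind the drive hood.
- marker_center (a point): Middle of a marker pen 135 mm long lying loose in front of the shaker.
- petri_center (a point): Middle of a petri dish (57 mm wide, 15 mm high), loose, in front of the carriage.
- timer_center (a point): Middle of a bench timer (50 x 76 x 24 mm), loose, in front of the drive hood.

How it is judged:
By the outcome, as a careful person would: the job done as asked, in the order asked, and still so for the second after the job is handed in, while the arm keeps its last pose, push and grip.
It also fails if it takes over 40 s, if anything falls off the work surface, if the arm or the gripper's body presses on something with over 40 N, if the wrist force passes 120 N, or if a joint passes its speed limit or range.

ROBOT

A 6-joint arm with a two-finger parallel gripper is mounted at the origin on a cart in front of the work surface, level with it; the furniture and walls round the work are solid. World frame = base frame: x ahead of the robot, y to its left, z up, the work surface at z = 0. Lengths are in m, angles in rad, forces in N, time in s.
With the tool pointing down it reaches from about 0.35 to 0.85 m from the base axis. Payload 8.1 kg.
Tool frame: the origin (TCP) lies on the centre line of the jaws, within the pads' length; the fingertips stand 19 mm ahead of it and the grasp point (between the pads) is the TCP; z points along the fingers, y is the line along which they close (so a half turn about z gives the same grasp; the last joint's range is limited). The gripper opens to 93 mm and grips with 3 to 60 N. Pads are 15 mm wide; open, the fingers measure 128 mm over their backs; the gripper's body (75 mm by 188 mm) begins 65 mm behind the grasp point.
Start: joints at [-0.085, 0.13, 1.488, -0, 1.523, -0.085], TCP at [0.6, 0, 0.202] pointing down, gripper open.
Joint ranges: [-2.96, 2.96], [-0.89, 2.26], [0.02, 2.5], [-1.34, 4.48], [0, 2.73], [-2.66, 2.66]. Speed limits (rad/s): [2.39, 2.39, 2.79, 3.14, 3.14, 3.14].

INTERFACE

Orientations are given as a unit quaternion [x, y, z, w].
In Python, from cell import get_state, read_camera, camera_model, finish_job gives the robot as it stands. The module is installed in compiled form; this text tells all that it offers.
- The arm moves only by the tool jog_arm, never from a script. Its argument "targets" is text: rows parted by semicolons, each of 4 numbers parted by spaces: the shift along the tool's x, y, z in m, then the turn about the tool's z in degrees. In form: x y z roll; .... A call has 1 to 20 rows; each row is the pose to reach, as a shift and turn from the pose commanded when the call began, along the tool's axes at that moment; what a row does not reach only later rows make up. A row lasts 1/10 s, in which the tool goes at most 50 mm and 8.59 degrees, less where a joint would pass 70% of its speed; a pose out of reach is approached as far as the arm can. A call with a gripper value outside its range is refused whole. "gripper" is the closure, from 0 (fully open) to 1 (shut), set as the call begins (left out, the last holds). The fingers move at their own pace and stop on an object; the grip force is fixed at half the most. Time passes only in rows, so rows that repeat a pose let the fingers close. It gives the time, the measured TCP pose, the force, the opening and the grip force at its end, in the units of the state.
- get_state(): the state, without advancing time (a new reading comes with each control period).
- read_camera(name): name is "scene" or "side" or "wrist"; returns (picture, depth): 400x640x3 uint8, red, green, blue; 400x640 float32, m along the optical axis (not along the pixel's ray), 0 where there is no reading.
- camera_model(name): a dict with "mtx" (3x3 intrinsics, pixels), "distortion" ([k1, k2, p1, p2, k3] as OpenCV has them; the pictures are not rectified), "R" (3x3) and "t" (3): a world point X has camera coordinates R X + t. Camera axes: x right, y down, z forward; pixel columns grow to the right and rows downward; lengths in m; the calibration is good to about 2 mm. A picture is of the moment at which its call begins: read the wrist's pose just before it. camera_model takes no time and is no camera call; for the wrist camera it gives the pose at the moment of the call.
- finish_job(): hands the job in; it is judged then, once.
The state is a dict: "clock": time; "joint_positions": joint angles; "dq": joint speeds; "joint_torque": joint torques, N m; "tool_pos": TCP position; "ee_rot": TCP orientation; "wrist_force": force on the tool from outside, world axes, zero at the start; "moment": the same for the moment, N m; "gripper_width": finger opening in m; "grip_force": force on a finger pad.
Only numpy, scipy, OpenCV 4.12 (cv2) and the standard library are available. Lean on these libraries where they do the work, as an engineer would, in place of code of your own. Each camera call takes 0.05 s, during which the arm holds its last target. There are 200 camera calls.

## Working session

There is one attempt and no reset: what is moved stays moved. The work goes in short steps, Python scripts to look and compute and a tool call to move; the robot and the scene stay as the last step left them, time stands still between calls to the robot, and variables do not carry over. Pictures are saved under pics/ and viewed, at most 10 in all, crops included, and the job is handed in when it is done.

Besides the shell and the picture viewer there is one more tool, called after "Emit:" as a command line: name --argument value ..., lists and objects as JSON in quotes. jog_arm: Moves the arm, as the interface text tells. Its arguments: {"type":"object","properties":{"targets":{"type":"string"},"gripper":{"type":"number"}},"required":["targets"]}

```bash
mkdir -p pics; cat > h.py <<'E'
import numpy as np, cv2
from cell import *
def shot(n,f):
    m=camera_model(n); p,d=read_camera(n); cv2.imwrite('pics/'+f,p[:,:,::-1]); np.savez('pics/'+f+'.npz',p=p,d=d,**{k:np.array(m[k]) for k in m}); return p,d,m
def rays(m,uv):
    K=np.array(m['mtx'],float);R=np.array(m['R']);t=np.array(m['t']).ravel()
    q=cv2.undistortPoints(np.array(uv,float).reshape(-1,1,2),K,np.array(m['distortion'],float)).reshape(-1,2)
    return -R.T@t, np.c_[q,np.ones(len(q))]@R
def onz(m,uv,z):
    c,r=rays(m,uv); return c+r*((z-c[2])/r[:,2])[:,None]
def cloud(m,d):
    v,u=np.mgrid[0:d.shape[0],0:d.shape[1]]
    c,r=rays(m,np.c_[u.ravel(),v.ravel()]); return (c+r*d.ravel()[:,None]).reshape(*d.shape,3)
E
python3 - <<'E'
from h import *
a=shot('scene','a.png');b=shot('side','b.png')
for x in(a,b):
  print(-np.array(x[2]['R']).T@np.array(x[2]['t']).ravel())
s=get_state();print(s['clock'],s['tool_pos'],s['ee_rot'],s['wrist_force'])
E
```

```text
[0.01004121 0.91355731 0.64916274]
[ 0.26512143 -0.88582559  0.45976126]
0.1 [5.99461734e-01 5.86645545e-05 2.00697331e-01] [ 7.07107850e-01  7.07105220e-01 -5.36159905e-04 -6.38932340e-04] [0.58582627 0.40018504 0.0312911 ]
```

View pics/a.png

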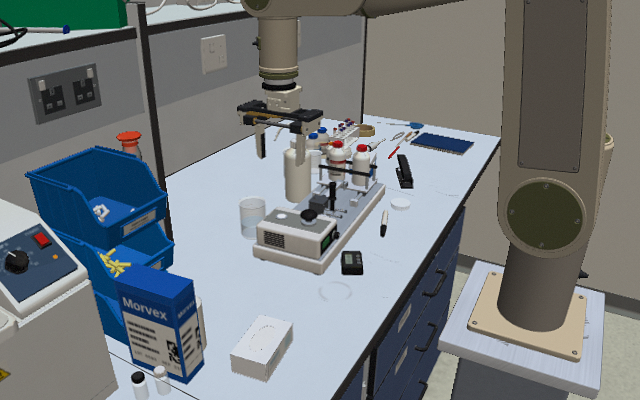

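View pics/b.png

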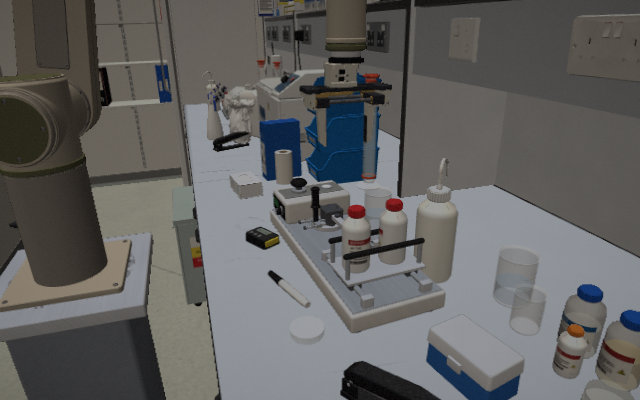

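Scene: the stop cap is at about (309,215) and the latch post top at (333,184). Side: the cap is at (298,184) and the post top at (315,188). I'll measure both.

```bash
cat > m.py <<'E'
from h import *
for f in 'ab':
  z=np.load(f'pics/{f}.png.npz');p=z['p'];P=cloud(z,z['d']);m={k:z[k] for k in('mtx','distortion','R','t')}
  dark=(p.max(2)<60)&(z['d']>0)
  hh=P[...,2]
  for nm,lo,hi in(('stop',.112,.140),('latch',.118,.160)):
    n,L,S,C=cv2.connectedComponentsWithStats((dark&(hh>lo)&(hh<hi)&(P[...,0]>.3)&(P[...,0]<.9)).astype('uint8'))
    for i in range(1,n):
      if S[i,4]>15: q=P[L==i]; print(f,nm,C[i].round(1),S[i],np.median(q,0).round(3),q.min(0).round(3),q.max(0).round(3))
  red=(p[...,0]>150)&(p[...,1]<60)&(hh>.1)&(hh<.2)
  n,L,S,C=cv2.connectedComponentsWithStats(red.astype('uint8'))
  for i in range(1,n):
    if S[i,4]>15: print(f,'red',C[i].round(),np.median(P[L==i],0).round(3))
za,zb=[np.load(f'pics/{f}.png.npz') for f in 'ab']
print(onz(za,[(309,214),(333,183)],.130),onz(za,[(333,183)],.154))
print(onz(zb,[(298,183)],.130),onz(zb,[(315,188)],.154))
E
python3 m.py
python3 - <<'E'
import cv2,numpy as np
a=cv2.imread('pics/a.png')[140:280,230:400];b=cv2.imread('pics/b.png')[160:300,240:410]
cv2.imwrite('pics/c.png',cv2.resize(np.hstack([a,b]),None,fx=2.35,fy=2.35*1.5,interpolation=2))
E
```

```text
a stop [344.4 170.2] [319 165  51  12 161] [ 0.546 -0.242  0.119] [ 0.474 -0.252  0.113] [ 0.62  -0.229  0.124]
a stop [372.8 166.2] [370 165   7   4  20] [ 0.488 -0.309  0.119] [ 0.478 -0.313  0.114] [ 0.496 -0.304  0.122]
a stop [331.9 194.4] [328 189   8  11  64] [ 0.498 -0.075  0.124] [ 0.492 -0.088  0.112] [ 0.511 -0.07   0.14 ]
a stop [308.3 214.5] [300 209  17  12 142] [0.493 0.052 0.129] [0.479 0.03  0.117] [0.512 0.064 0.134]
a latch [362.5  93. ] [362  88   2  11  20] [ 0.821 -0.995  0.138] [ 0.816 -1.007  0.119] [ 0.826 -0.984  0.159]
a latch [343.7 169.5] [319 165  51  10  95] [ 0.548 -0.243  0.12 ] [ 0.474 -0.252  0.118] [ 0.618 -0.229  0.124]
a latch [332.1 188.8] [329 182   7  16  87] [ 0.498 -0.075  0.141] [ 0.493 -0.088  0.118] [ 0.508 -0.07   0.156]
a latch [308.3 214.4] [300 209  17  12 139] [0.493 0.051 0.129] [0.479 0.03  0.118] [0.512 0.064 0.134]
a red [338. 142.] [ 0.582 -0.273  0.185]
a red [362. 146.] [ 0.511 -0.276  0.186]
b stop [401.  154.5] [400 150   4  10  29] [0.824 0.157 0.127] [0.822 0.149 0.113] [0.826 0.165 0.14 ]
b stop [298.3 182.4] [290 178  17
[... 879 characters left out ...]
0.032 0.128] [0.479 0.022 0.119] [0.515 0.05  0.133]
b latch [314.8 194.9] [311 186   8  19 128] [ 0.5   -0.087  0.138] [ 0.493 -0.093  0.118] [ 0.508 -0.075  0.154]
b latch [374.5 230.5] [370 229   9   5  22] [ 0.562 -0.246  0.12 ] [ 0.552 -0.25   0.118] [ 0.57  -0.244  0.122]
b latch [335.1 238.2] [329 236  13   5  35] [ 0.486 -0.252  0.12 ] [ 0.475 -0.255  0.118] [ 0.498 -0.248  0.122]
b latch [382.7 247.2] [344 238  80  20 240] [ 0.549 -0.309  0.12 ] [ 0.48  -0.318  0.118] [ 0.63  -0.3    0.122]
[[ 0.49214024  0.05021004  0.13      ]
 [ 0.52192066 -0.12717905  0.13      ]] [[ 0.49825736 -0.0790676   0.154     ]]
[[0.49195385 0.01941583 0.13      ]] [[ 0.50028801 -0.08815378  0.154     ]]
```

View pics/c.png

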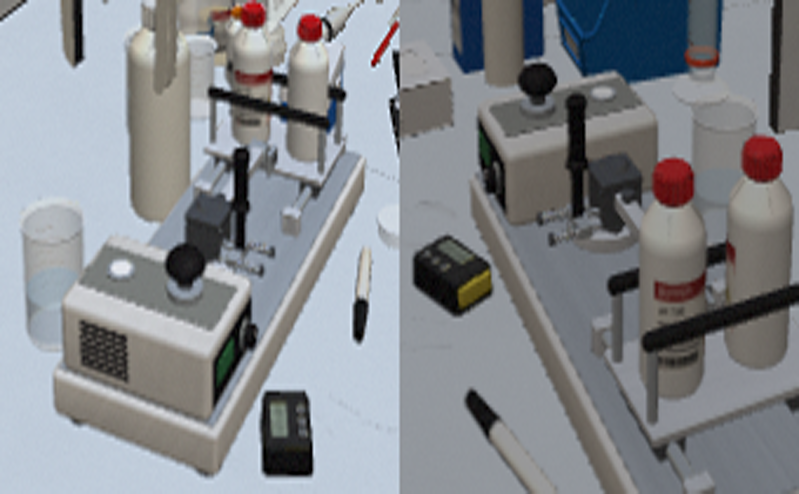

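The crop agrees with the depth values. The stop is at about (0.495, 0.042) and the latch post at about (0.499, -0.082), so yaw is about 3–5°. I'll go above the button with the gripper closed and take a close look.

Emit:
jog_arm --targets "0.01 -0.025 0 0;0.02 -0.05 0 0;0.03 -0.075 0 0;0.038 -0.095 0 0;0.042 -0.105 0 0;0.042 -0.105 0 0;0.042 -0.105 0 0;0.042 -0.105 0 0;0.042 -0.105 0 0" --gripper 1

```text
clock: 1.0
tool_pos: [0.4956, 0.0417, 0.2015]
ee_rot: [0.707, 0.707, -0.0, -0.0]
wrist_force: [0.8, 0.4, -0.9]
gripper_width: 0.0252
grip_force: 0.0
```

```bash
python3 - <<'E'
from h import *
s=get_state();print(s['clock'],s['tool_pos'],s['ee_rot'],s['wrist_force'],s['gripper_width'])
p,d,m=shot('wrist','w1.png');P=cloud(m,d)
dark=(p.max(2)<60)&(d>0)
for lo,hi in((.115,.137),(.14,.16)):
    n,L,S,C=cv2.connectedComponentsWithStats((dark&(P[...,2]>lo)&(P[...,2]<hi)).astype('uint8'))
    for i in range(1,n):
      if S[i,4]>80: q=P[L==i]; print(lo,C[i].round(1),S[i],np.median(q,0).round(4),q.min(0).round(3),q.max(0).round(3))
E
```

```text
1.0 [0.49555574 0.04168092 0.20148951] [ 7.07287667e-01  7.06925842e-01 -8.15611674e-05 -6.66990292e-05] [ 0.82673713  0.41827682 -0.94481674] 0.025159824376366095
0.115 [323.4 200.5] [ 301  178   46   46 1655] [0.5008 0.0451 0.1313] [0.483 0.025 0.124] [0.519 0.062 0.135]
0.115 [326.3 327.4] [317 320  20  18 243] [ 0.504  -0.0751  0.1248] [ 0.496 -0.083  0.115] [ 0.514 -0.073  0.137]
0.14 [327.1 346.6] [317 335  21  21 342] [ 0.5042 -0.0755  0.153 ] [ 0.496 -0.082  0.14 ] [ 0.513 -0.071  0.156]
```

View pics/w1.png

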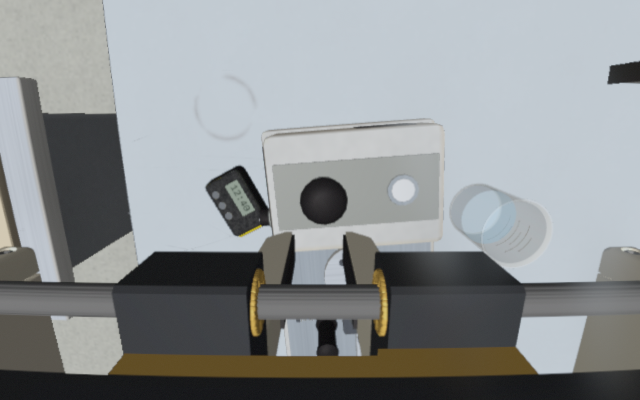

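Wrist view: the cap is at (323,200) and the post top at (327,347), between the fingers. The hood's rear edge gives a yaw of about +4°. Estimates are button (0.498, 0.043) and post (0.501, -0.079). Now pressing the button.

Emit:
jog_arm --targets "0.001 0.002 0.01 0;0.001 0.003 0.025 0;0.001 0.003 0.037 0;0.001 0.003 0.044 0;0.001 0.003 0.048 0;0.001 0.003 0.05 0;0.001 0.003 0.052 0;0.001 0.003 0.054 0;0.001 0.003 0.056 0;0.001 0.003 0.056 0"

```text
clock: 2.05
tool_pos: [0.498, 0.043, 0.1456]
ee_rot: [0.707, 0.707, 0.0, -0.0]
wrist_force: [-0.0, 0.5, -0.3]
gripper_width: 0.0007
grip_force: 0.0
```

Emit:
jog_arm --targets "0 0 0.0015 0;0 0 0.003 0;0 0 0.004 0;0 0 0.005 0;0 0 0.005 0"

```text
clock: 2.55
tool_pos: [0.4979, 0.043, 0.1404]
ee_rot: [0.707, 0.707, -0.0, -0.0]
wrist_force: [0.3, 1.0, -0.0]
gripper_width: 0.0007
grip_force: 0.0
```

Emit:
jog_arm --targets "0 0 0.0005 0;0 0 0.001 0;0 0 0.0015 0;0 0 0.002 0;0 0 0.0025 0;0 0 0.0025 0"

```text
clock: 3.15
tool_pos: [0.4979, 0.043, 0.138]
ee_rot: [0.707, 0.707, -0.0, -0.0]
wrist_force: [-0.7, -0.1, 0.8]
gripper_width: 0.0004
grip_force: 0.0
```

```bash
python3 - <<'E'
from h import *
a,_,_=shot('scene','a2.png');b,_,_=shot('side','b2.png')
c=np.hstack([a[140:280,230:400],b[130:270,220:390]])[:,:,::-1]
cv2.imwrite('pics/c2.png',cv2.resize(c,None,fx=2.35,fy=2.35,interpolation=2))
E
```

```text
(no output)
```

View pics/c2.png

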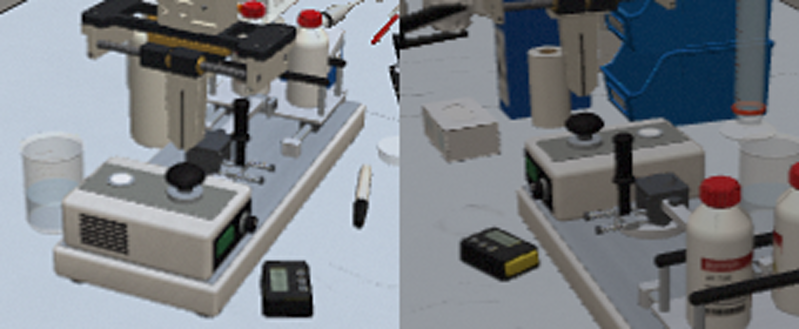

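Both views show the closed fingertips above the button with a visible gap, so they haven't touched it yet. I'll check the tip height from depth.

```bash
python3 - <<'E'
from h import *
s=get_state();print(s['clock'],s['tool_pos'],s['ee_rot'],s['joint_positions'])
for f,(u0,u1,v0,v1) in(('a2',(295,325,170,225)),('b2',(280,312,140,195))):
  z=np.load(f'pics/{f}.png.npz');P=cloud(z,z['d'])
  uc=(308 if f=='a2' else 298)
  for u in (uc-4,uc,uc+4):
   print(f,u)
   for v in range(v0,v1,3): print(v,P[v,u].round(3),z['p'][v,u])
E
```

```text
3.25 [0.49799736 0.04302446 0.13813298] [ 7.07112731e-01  7.07100831e-01 -1.40473876e-05 -1.11415995e-05] [-1.64255029e-02 -1.03831289e-01  1.84142284e+00 -4.75967159e-06
  1.40403665e+00 -1.64078846e-02]
a2 304
170 [0.489 0.078 0.247] [24 25 27]
173 [0.504 0.052 0.227] [120 114 103]
176 [0.503 0.053 0.221] [121 116 104]
179 [0.504 0.052 0.213] [118 113 101]
182 [0.506 0.049 0.204] [120 115 104]
185 [0.504 0.052 0.199] [121 114 103]
188 [0.505 0.05  0.191] [121 116 104]
191 [0.504 0.052 0.184] [118 114 101]
194 [0.505 0.051 0.177] [118 114 103]
197 [0.505 0.051 0.169] [121 117 104]
200 [0.504 0.052 0.163] [121 116 104]
203 [ 0.613 -0.139  0.046] [145 156 171]
206 [ 0.604 -0.122  0.047] [142 152 165]
209 [ 0.597 -0.111  0.044] [138 148 163]
212 [0.504 0.052 0.133] [25 24 26]
215 [0.502 0.055 0.127] [22 18 23]
218 [0.498 0.062 0.124] [19 16 19]
221 [0.504 0.052 0.11 ] [145 154 170]
224 [0.5   0.06  0.107] [92 95 97]
a2 308
170 [0.48  0.078 0.249] [16 15 21]
173 [0.494 0.053 0.23 ] [124 119 107]
176 [0.493 0.053 0.223] [119 114 103]
179 [0.496 0.049 0.214] [101  97  87]
182 [0.494 0.051
[... 2604 characters left out ...]
[97 98 95]
b2 302
140 [0.51  0.038 0.224] [99 94 84]
143 [0.508 0.032 0.219] [98 93 83]
146 [0.509 0.036 0.211] [98 93 83]
149 [0.509 0.037 0.204] [100  94  85]
152 [0.508 0.035 0.197] [98 92 84]
155 [0.507 0.034 0.19 ] [99 94 84]
158 [0.508 0.036 0.183] [99 93 83]
161 [0.508 0.036 0.176] [97 92 82]
164 [0.507 0.036 0.169] [98 93 83]
167 [0.506 0.033 0.163] [99 93 85]
170 [ 0.629  0.502 -0.   ] [129 133 139]
173 [ 0.62   0.471 -0.   ] [134 140 148]
176 [0.611 0.438 0.   ] [148 152 158]
179 [0.507 0.039 0.131] [16 16 19]
182 [0.504 0.029 0.128] [21 19 21]
185 [0.502 0.023 0.123] [8 3 4]
188 [0.507 0.043 0.108] [ 99 104 109]
191 [0.502 0.026 0.107] [75 75 76]
194 [0.501 0.023 0.101] [96 97 94]
```

```bash
python3 - <<'E'
from h import *
for f,y0,tz in(('a',0,.2007),('b',0,.2007),('a2',.043,.138),('b2',.043,.138)):
  z=np.load(f'pics/{f}.png.npz');P=cloud(z,z['d'])
  p=z['p'].astype(int)
  k=(abs(P[...,1]-y0)<.02)&(P[...,0]>.44)&(P[...,0]<.72)&(P[...,2]>.137)&(P[...,2]<.3)&(z['d']>0)
  q=P[k]
  for lo in np.arange(.44,.72,.02):
    w=q[(q[:,0]>=lo)&(q[:,0]<lo+.02)]
    if len(w)>8: print(f,round(lo,2),len(w),np.percentile(w[:,2],[1,5]).round(4),np.median(w[:,1]).round(3))
E
```

```text
a 0.52 142 [0.2276 0.2303] 0.004
a 0.54 137 [0.2197 0.2236] 0.009
a 0.64 288 [0.2184 0.2231] 0.006
b 0.52 148 [0.2264 0.2312] -0.006
b 0.54 177 [0.219  0.2243] -0.008
b 0.64 327 [0.2189 0.2237] -0.007
b 0.66 21 [0.2451 0.2502] -0.007
a2 0.44 149 [0.267  0.2734] 0.04
a2 0.46 114 [0.1966 0.2075] 0.052
a2 0.48 328 [0.1573 0.1633] 0.051
a2 0.5 180 [0.1582 0.1638] 0.052
a2 0.52 22 [0.2672 0.2692] 0.062
a2 0.54 59 [0.269  0.2716] 0.027
a2 0.56 145 [0.2402 0.2432] 0.042
a2 0.58 29 [0.2811 0.2813] 0.043
b2 0.44 79 [0.2726 0.2767] 0.042
b2 0.46 144 [0.1936 0.2012] 0.033
b2 0.48 370 [0.1573 0.163 ] 0.034
b2 0.5 235 [0.1589 0.1643] 0.034
b2 0.52 38 [0.2356 0.2366] 0.058
b2 0.54 42 [0.2665 0.2671] 0.059
b2 0.56 80 [0.2408 0.2422] 0.042
b2 0.58 14 [0.2818 0.282 ] 0.046
```

Both cameras put the fingertips about 18 mm above the reported TCP height, and this held at both poses I checked. Stated, they should be 19 mm below it. The button, post and bottle heights come out right, so I'll trust the images: tip z = reported z + 0.018. The cap top is therefore about 24 mm further down. I'll continue on force.

Emit:
jog_arm --targets "0 0 0.006 0;0 0 0.013 0;0 0 0.018 0;0 0 0.021 0;0 0 0.023 0;0 0 0.0245 0;0 0 0.026 0;0 0 0.0275 0;0 0 0.0275 0"

```text
clock: 4.15
tool_pos: [0.4979, 0.043, 0.1103]
ee_rot: [0.707, 0.707, -0.0, -0.0]
wrist_force: [0.7, 0.6, 0.1]
gripper_width: 0.0003
grip_force: 0.0
```

Emit:
jog_arm --targets "0 0 0.001 0;0 0 0.002 0;0 0 0.003 0;0 0 0.0035 0;0 0 0.0035 0"

```text
clock: 4.65
tool_pos: [0.4981, 0.043, 0.1073]
ee_rot: [0.707, 0.707, 0.0, 0.0]
wrist_force: [-0.5, -0.0, 1.7]
gripper_width: 0.0007
grip_force: 1.0
```

Emit:
jog_arm --targets "0 0 0.001 0;0 0 0.002 0;0 0 0.003 0;0 0 0.003 0"

```text
clock: 5.05
tool_pos: [0.4984, 0.0431, 0.1069]
ee_rot: [0.707, 0.707, 0.0, 0.0]
wrist_force: [-11.9, -0.1, 23.2]
gripper_width: 0.0005
grip_force: 11.6
```

A hard stop at 23 N. I'll back off and check the cap's height.

Emit:
jog_arm --targets "0 0 -0.003 0;0 0 -0.008 0;0 0 -0.025 0;0 0 -0.05 0;0 0 -0.075 0;0 0 -0.085 0;0 0 -0.085 0;0 0 -0.085 0"

```text
clock: 5.85
tool_pos: [0.4976, 0.043, 0.188]
ee_rot: [0.707, 0.707, -0.0, -0.0]
wrist_force: [-0.7, 0.2, -1.3]
gripper_width: 0.0004
grip_force: 0.0
```

```bash
cat > st.py <<'E'
from h import *
for n,f in(('scene','a3'),('side','b3'),('wrist','w3')): shot(n,f+'.png')
for f in('a','b','w1','a3','b3','w3'):
  z=np.load(f'pics/{f}.png.npz');p=z['p'];P=cloud(z,z['d'])
  c=(p.max(2)<60)&(z['d']>0)&(abs(P[...,0]-.498)<.03)&(abs(P[...,1]-.043)<.03)&(P[...,2]>.1)&(P[...,2]<.14)
  q=P[c];v=np.argwhere(c);print(f,len(q),np.percentile(q[:,2],[50,90,99]).round(4),q.mean(0).round(4),v.min(0),v.max(0))
s=get_state();print(s['clock'],s['wrist_force'],s['tool_pos'])
E
python3 st.py
```

```text
a 143 [0.129  0.1326 0.1341] [0.4939 0.0501 0.1282] [209 300] [220 316]
b 134 [0.1264 0.1319 0.1327] [0.4964 0.0335 0.125 ] [178 290] [191 306]
w1 1655 [0.1313 0.1331 0.1341] [0.501  0.0448 0.1307] [178 301] [223 346]
a3 137 [0.1212 0.1243 0.1256] [0.4942 0.0499 0.1205] [213 300] [222 316]
b3 123 [0.1187 0.1239 0.1247] [0.4962 0.0331 0.1186] [181 291] [191 306]
w3 1741 [0.1231 0.1249 0.1259] [0.501  0.0448 0.1225] [181 298] [227 345]
6.0 [ 0.42632086 -0.46350942 -0.0247468 ] [0.49706873 0.04304394 0.18742881]
```

The cap is down 8 mm in all three views and stays there with nothing touching it, so it's latched. Next I'll go above the post with the gripper half open and turned to the shaker's yaw, then look.

Emit:
jog_arm --targets "-0.02 0.001 0 -1;-0.05 0.002 0 -2;-0.08 0.003 0 -3;-0.105 0.003 0 -4;-0.119 0.003 0 -4.4;-0.123 0.003 0 -4.4;-0.123 0.003 0 -4.4;-0.123 0.003 0 -4.4" --gripper 0.55

```text
clock: 6.8
tool_pos: [0.5008, -0.0793, 0.1887]
ee_rot: [0.679, 0.734, -0.0, -0.0]
wrist_force: [0.7, -0.6, 0.2]
gripper_width: 0.042
grip_force: 0.0
```

```bash
python3 - <<'E'
from h import *
s=get_state();print(s['clock'],s['tool_pos'],s['ee_rot'],s['gripper_width'])
for n,f in(('scene','a4'),('side','b4'),('wrist','w4')):
  p,d,m=shot(n,f+'.png');P=cloud(m,d);hh=P[...,2]
  k=(p.max(2)<60)&(d>0)&(abs(P[...,0]-.5)<.03)&(abs(P[...,1]+.08)<.03)&(hh>.146)&(hh<.16)
  q=P[k]; print(f,k.sum(),q.mean(0).round(4) if len(q) else '')
  if n!='wrist':
    k=(abs(P[...,0]-.64)<.08)&(P[...,1]>-.3)&(P[...,1]<-.05)&(hh>.1)&(hh<.17)&(p.min(2)>100)
    q=P[k];print('wash',len(q),q.mean(0).round(3),np.percentile(q,[2,98],axis=0).round(3))
a=cv2.imread('pics/a4.png')[120:260,230:400];b=cv2.imread('pics/b4.png')[130:270,230:400];w=cv2.imread('pics/w4.png')[230:370,235:405]
cv2.imwrite('pics/c4.png',cv2.resize(np.hstack([a,b,w]),None,fx=1.56,fy=1.56))
E
```

```text
6.8 [ 0.50080715 -0.07927043  0.18867954] [ 6.79397856e-01  7.33769967e-01 -5.73481508e-05 -4.30823008e-04] 0.042011785755608225
a4 30 [ 0.4998 -0.0768  0.1517]
wash 771 [ 0.654 -0.228  0.136] [[ 0.567 -0.263  0.101]
 [ 0.712 -0.2    0.168]]
b4 40 [ 0.4999 -0.0856  0.1513]
wash 1648 [ 0.635 -0.27   0.14 ] [[ 0.562 -0.297  0.103]
 [ 0.711 -0.229  0.168]]
w4 507 [ 0.5041 -0.0799  0.1538]
```

View pics/c4.png

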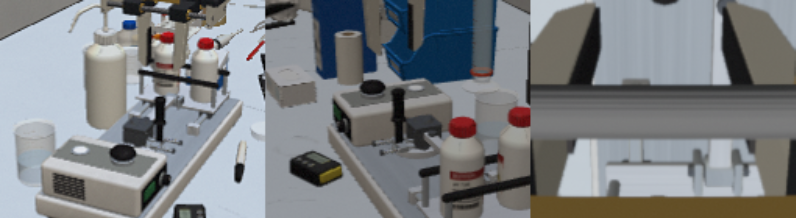

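The post's top averages to (0.5005, -0.081) and the jaws straddle it. The wash bottle, near (0.66, -0.25), is well clear of the gripper body. Descending to grip height.

Emit:
jog_arm --targets "-0.001 0 0.015 0;-0.0015 0 0.04 0;-0.0015 0 0.062 0;-0.0015 0 0.078 0;-0.0015 0 0.086 0;-0.0015 0 0.09 0;-0.0015 0 0.092 0;-0.0015 0 0.092 0;-0.0015 0 0.092 0"

```text
clock: 7.85
tool_pos: [0.5018, -0.0817, 0.098]
ee_rot: [0.679, 0.734, 0.0, 0.001]
wrist_force: [0.3, -0.7, 0.3]
gripper_width: 0.0419
grip_force: 0.0
```

Emit:
jog_arm --targets "0 0 0.001 0;0 0 0.001 0;0 0 0.001 0;0 0 0.001 0;0 0 0.001 0;0 0 0.001 0;0 0 0.001 0;0 0 0.001 0;0 0 0.001 0;0 0 0.001 0" --gripper 1

```text
clock: 8.85
tool_pos: [0.5013, -0.0815, 0.0963]
ee_rot: [0.679, 0.734, 0.0, 0.0]
wrist_force: [3.4, 0.6, 1.4]
gripper_width: 0.0173
grip_force: 28.6
```

Post gripped at 29 N. Now pulling the latch toward -x.

Emit:
jog_arm --targets "0 -0.002 0 0;0 -0.004 0 0;0 -0.006 0 0;0 -0.008 0 0;0 -0.010 0 0;0 -0.012 0 0;0 -0.014 0 0;0 -0.0155 0 0;0 -0.0165 0 0;0 -0.0165 0 0;0 -0.0165 0 0"

```text
clock: 9.95
tool_pos: [0.4852, -0.0827, 0.0964]
ee_rot: [0.679, 0.734, 0.001, 0.001]
wrist_force: [7.3, 0.7, -0.5]
gripper_width: 0.0174
grip_force: 28.6
```

About 7.3 N of spring force means roughly 17 mm of latch travel, so the fork is clear. Starting the lift along the hinge arc.

Emit:
jog_arm --targets "-0.0005 0 -0.0015 0;-0.001 0 -0.003 0;-0.0015 0 -0.005 0;-0.0025 0 -0.0075 0;-0.0035 0 -0.01 0;-0.0045 0 -0.0122 0;-0.0054 0 -0.0145 0;-0.0054 0 -0.0145 0"

```text
clock: 10.75
tool_pos: [0.4848, -0.0883, 0.1099]
ee_rot: [0.68, 0.734, -0.0, -0.0]
wrist_force: [7.3, -1.7, -6.3]
gripper_width: 0.0172
grip_force: 32.5
```

```bash
python3 - <<'E'
from h import *
shot('scene','a5.png');shot('side','b5.png')
a=cv2.imread('pics/a5.png')[120:260,230:400];b=cv2.imread('pics/b5.png')[130:270,230:400]
cv2.imwrite('pics/c5.png',cv2.resize(np.hstack([a,b]),None,fx=2.35,fy=2.35))
E
```

```text
(no output)
```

View pics/c5.png

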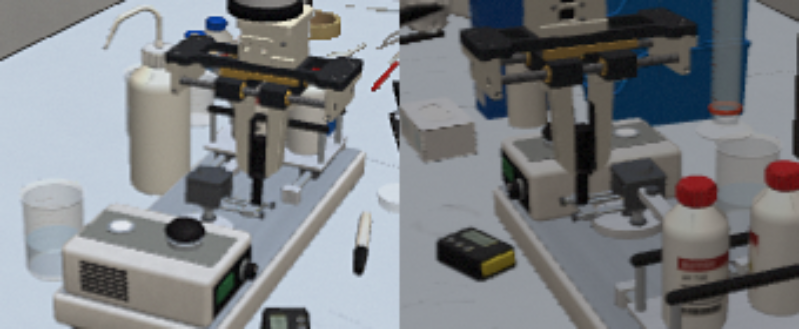

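The coupler is lifting with the stud visible beneath it, the post is held and the bottles are standing. Continuing to about 0.48 rad.

Emit:
jog_arm --targets "-0.0015 0 -0.0035 0;-0.003 0 -0.007 0;-0.005 0 -0.0105 0;-0.007 0 -0.014 0;-0.009 0 -0.0175 0;-0.011 0 -0.021 0;-0.013 0 -0.024 0;-0.0151 0 -0.0271 0;-0.0175 0 -0.0305 0;-0.02 0 -0.0335 0;-0.0223 0 -0.0365 0;-0.0246 0 -0.0394 0;-0.027 0 -0.042 0;-0.029 0 -0.0443 0;-0.031 0 -0.0465 0;-0.0325 0 -0.048 0;-0.033 0 -0.0485 0;-0.033 0 -0.0485 0;-0.033 0 -0.0485 0"

```text
clock: 12.75
tool_pos: [0.4871, -0.1208, 0.1579]
ee_rot: [0.679, 0.734, -0.0, -0.001]
wrist_force: [7.7, -0.6, -6.6]
gripper_width: 0.0174
grip_force: 30.0
```

```bash
python3 - <<'E'
from h import *
s=get_state();print(s['clock'],s['wrist_force'],s['dq'])
p,d,m=shot('scene','a6.png');P=cloud(m,d);shot('side','b6.png')
for f in('a','a6','b','b6'):
  z=np.load(f'pics/{f}.png.npz');P=cloud(z,z['d']);p=z['p'].astype(int)
  k=(p.max(2)<110)&(p.max(2)-p.min(2)<15)&(abs(P[...,0]-.54)<.025)&(abs(P[...,1]+.09)<.06)&(P[...,2]>.06)&(P[...,2]<.2)
  q=P[k];print(f,len(q),q.mean(0).round(3),np.percentile(q[:,2],[2,98]).round(3))
  k=(p[...,0]>150)&(p[...,1]<60)&(P[...,2]>.17)&(P[...,2]<.2);n,L,S,C=cv2.connectedComponentsWithStats(k.astype('uint8'))
  print([P[L==i].mean(0).round(3) for i in range(1,n) if S[i,4]>15])
a=cv2.imread('pics/a6.png')[100:260,230:400];b=cv2.imread('pics/b6.png')[110:270,230:400]
cv2.imwrite('pics/c6.png',cv2.resize(np.hstack([a,b]),None,fx=2.35,fy=2.35))
E
```

```text
12.75 [ 7.73522205 -0.61788078 -6.61759204] [ 0.00061313  0.00081183  0.0014832  -0.00126784 -0.00128683 -0.00023776]
a 283 [ 0.533 -0.07   0.094] [0.073 0.108]
[array([ 0.583, -0.273,  0.185]), array([ 0.511, -0.275,  0.186])]
a6 298 [ 0.534 -0.078  0.15 ] [0.065 0.177]
[array([ 0.509, -0.268,  0.186])]
b 420 [ 0.532 -0.092  0.092] [0.062 0.107]
[]
b6 585 [ 0.535 -0.098  0.141] [0.062 0.176]
[]
```

View pics/c6.png

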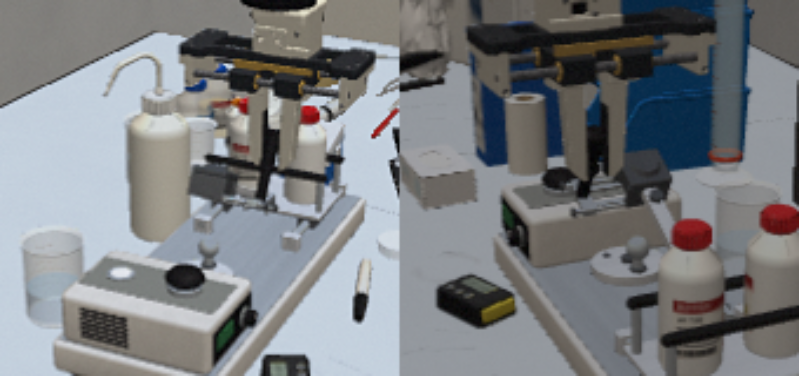

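The ball is bare and the coupler's top edge went from 0.108 to 0.177 m, so the socket is about 6 cm up. Bottles are standing and the button is still down. I'll hold briefly to check it doesn't slip, then hand in.

Emit:
jog_arm --targets "0 0 0 0;0 0 0 0;0 0 0 0;0 0 0 0;0 0 0 0;0 0 0 0;0 0 0 0;0 0 0 0;0 0 0 0;0 0 0 0"

```text
clock: 13.85
tool_pos: [0.4871, -0.1208, 0.1578]
ee_rot: [0.679, 0.734, -0.0, -0.001]
wrist_force: [7.9, -1.0, -6.1]
gripper_width: 0.0173
grip_force: 30.0
```

```bash
python3 - <<'E'
from h import *
p,d,m=shot('side','b7.png');P=cloud(m,d);q=p.astype(int)
k=(q.max(2)<110)&(q.max(2)-q.min(2)<15)&(abs(P[...,0]-.54)<.025)&(abs(P[...,1]+.09)<.06)&(P[...,2]>.06)&(P[...,2]<.2)
top=np.percentile(P[k][:,2],98); s=get_state(); print(top,s['wrist_force'],s['grip_force'])
if top>.17: print(finish_job())
E
```

```text
0.17589034316774496 [ 7.03868049 -0.56741451 -6.87258599] 29.999031013576314
the job is handed in; nothing more can be done
None
```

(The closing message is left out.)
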